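Put the tape dispenser away and roll the tidy shut

ROBOT

A 6-joint arm with a two-finger parallel gripper is mounted at the origin on the work surface. World frame = base frame: x ahead of the robot, y to its left, z up, the work surface at z = 0. Lengths are in m, angles in rad, forces in N, time in s.
With the tool pointing down it reaches from about 0.3 to 0.775 m from the base axis. Payload 14.6 kg.
Tool frame: the origin (TCP) lies at the very end of the fingers, on their centre line; the grasp point (between the pads) lies 19 mm behind it; z points along the fingers, x is the direction in which the jaws open and shut, and the axes are right-handed (so a half turn about z gives the same grasp; the last joint's range is limited). The gripper opens to 94 mm and grips with 3 to 60 N. Pads are 16 mm wide; open, the fingers measure 119 mm over their backs; the gripper's body (75 mm by 177 mm) begins 78 mm behind the grasp point.
Start: joints at [1.107, 0.3, 1.521, -0, 1.321, -0.067], TCP at [0.213, 0.507, 0.205] pointing down, gripper open.
Joint ranges: [-3.03, 3.03], [-0.79, 2.21], [0.23, 2.52], [-1.04, 4.18], [0, 3.07], [-2.55, 2.55]. Speed limits (rad/s): [2.22, 2.22, 2.57, 3.14, 3.14, 3.14].

INTERFACE

Orientations are given as [roll, pitch, yaw] about the fixed x, y, z axes, in that order (R = Rz(yaw) Ry(pitch) Rx(roll)).
In Python, from station import ctrl gives the robot as it stands.
- The arm moves only by the shell command python3 -m inch 'ROWS' [FORCE]. ROWS is JSON, one flat list of numbers, 7 for each row, row after row: the shift along the tool's x, y, z in cm, then the turn, a rotation vector about the tool's x, y, z in rad, then the opening, from 0 (shut) to 1 (fully open). In form: [tx, ty, tz, wx, wy, wz, claw, tx, ty, tz, wx, wy, wz, claw, ...]. A call has 1 to 20 rows; each row shifts and turns the commanded pose from where the row before left it, along the tool's axes as they then stand; what a row does not reach is not made up. A row lasts 1/8 s, in which the tool goes at most 62.5 mm and 10.7 degrees, less where a joint would pass 70% of its speed; a pose out of reach is approached as far as the arm can. A call is refused whole if a number of a shift passes 6.25 or a number of a turn 0.188, either way. A call with a gripper value outside its range is refused whole. The fingers move at their own pace and stop on an object; FORCE is the grip in N (left out, the last holds). Time passes only in rows, so rows that do not move let the fingers close. It gives the time, the measured TCP pose, the force and the opening at its end, in the units of the state.
- ctrl.get_obs(): the state, without advancing time (a new reading comes with each control period).
- ctrl.camera(name): name is "scene" or "top" or "wrist"; returns (picture, depth): 400x640x3 uint8, red, green, blue; 400x640 float32, m along the optical axis (not along the pixel's ray), 0 where there is no reading.
- ctrl.camera_params(name): a dict with "vertical_fov" (degrees; the focal length in pixels is half the picture's height over the tangent of half this angle, whatever the lens; pixels are square), "cx", "cy" (the principal point, pixels), "camera_from_world" (4x4, takes a point from world to camera coordinates); the wrist camera has in their place "mount" (4x4, takes a point from camera to tool coordinates, whose origin is the TCP and whose axes are the tool frame's). Camera axes: x right, y down, z forward; pixel columns grow to the right and rows downward; lengths in m; the calibration is good to about 2 mm. A picture is of the moment at which its call begins: read the wrist's pose just before it. camera_params takes no time and is no camera call.
- ctrl.hand_in(): hands the job in, once; it reports no verdict.
Trained networks look in the newest picture that a camera, given by its name, has taken for a name from the list of things; names that differ only in an ending like _2 or _b are one class to them, and where a whole thing is asked for, a point or a joint stands for the part that bears it (a point fixed in the world has none). Each returns a list of dicts, best first, with "score" (0 to 1); they miss things now and then, are a little off and sometimes report something else, mostly with a low value. They report only what shows in the picture. A call takes as long as a camera call. They do not tell look-alikes from the thing itself.
- ctrl.spot_in(camera, label): "bbox" ([centre column, centre row, width, height] in pixels, round what is visible of it).
- ctrl.place_of(camera, label): "centre" ([column, row] in pixels: a listed point, or the origin of a listed thing).
The state is a dict: "time_s": time; "qpos": joint angles; "joint_vel": joint speeds; "tau": joint torques, N m; "ee_pos": TCP position; "eef_rot": TCP orientation; "force": force on the tool from outside, world axes, zero at the start; "moment": the same for the moment, N m; "grip_width": finger opening in m.
Only numpy, scipy, OpenCV 4.12 (cv2) and the standard library are available. Lean on these libraries where they do the work, as an engineer would, in place of code of your own. Each camera call takes 0.05 s, during which the arm holds its last target. There are 200 camera calls.

TASK

Put the yellow tape dispenser away in the roll-top wooden tidy, standing upright on its base on the tidy's floor, and let go of it. Then take the steel handle and roll the slatted cover all the way down until it is shut. Do not knock over the glass jar.

Things in the scene. Friction and masses are not known exactly. Their poses are not given: they have to be found in the camera images.
- dispenser: Yellow plastic tape dispenser with a clear roll, loose on the bench left of the tidy, standing on its base: 90 mm long (its x), 36 mm wide (its y), 58 mm high, 100 to 210 g. Origin: centre of its underside; z up. Grip it across its width by the flat sides 36 mm apart: base (full length, up to 18 mm high) or round hub cheeks (42 mm across, centred 10 mm towards -x and 34 mm up).
- bay (a point): Point on the inner floor of the fixed roll-top wooden tidy, 12 mm above the bench, in the middle of the open mouth: set things down here. Axes: x to the tidy's back, away from the robot; y to its left, along the slats; z up. Inside, 138 mm free each way along y; the 44 mm high front wall is 73 mm towards -x. The tidy is 326 mm deep, 300 wide; its half-round cheeks are 183 mm high.
- handle (a point): Middle of the round steel handle bar of the slatted cover: 12 mm thick, 150 mm long along the bay's y, 37 mm clear of the slats. It moves on a 190 mm circle about an axis along the bay's y, 75 mm behind (+x) and 8 mm above bay; at joint value q it is q + 0.349 rad above the level on the -x side: shut in front, 85 mm above the bench; open on top, 209 mm. Pinch it from above.
- cover (a joint): How far the slatted cover is rolled open, rad: 0 is shut (a stop), 1.4 fully rolled back (a stop). It starts at 1.25 to 1.4. It stays where it is left; stiff, it takes 2 to 6 N at the handle. 0.1 rad is 19 mm of handle travel.
- jar: A small empty glass jar with a steel lid, 60 mm across, 73 mm high, loose on the bench near the dispenser. Origin: centre of its underside. A bystander: not to be tipped over.
Not all that is in view belongs to the job. Of the things that look like the dispenser, the middle-sized one is meant.

How it is judged:
By the outcome, as a careful person would: the job done as asked, in the order asked, and still so for the second after the job is handed in, with the robot touching nothing.
It also fails if it takes over 51 s, if anything falls off the work surface, if the arm or the gripper's body presses on something with over 40 N, if the wrist force passes 120 N, or if a joint passes its speed limit or range.

## Working session

There is one attempt and no reset: what is moved stays moved. The work goes in short steps, Python scripts to look and compute and a shell command to move; the robot and the scene stay as the last step left them, time stands still between calls to the robot, and variables do not carry over. Pictures are saved under pics/ and viewed, about 8 in all and at most 12, crops included, and the job is handed in when it is done.

```bash
mkdir -p pics; cat > h.py <<'E'
import numpy as np, cv2
from station import ctrl
from scipy.spatial.transform import Rotation as R
def cam(name):
    o=ctrl.get_obs(); p=ctrl.camera_params(name); im,d=ctrl.camera(name)
    f=im.shape[0]/2/np.tan(np.radians(p["vertical_fov"])/2)
    if "mount" in p:
        T=np.eye(4);T[:3,:3]=R.from_euler('xyz',o["eef_rot"]).as_matrix();T[:3,3]=o["ee_pos"]
        W=T@np.array(p["mount"])
    else: W=np.linalg.inv(np.array(p["camera_from_world"]))
    return im,d,f,p["cx"],p["cy"],W
def cloud(d,f,cx,cy,W):
    v,u=np.mgrid[:d.shape[0],:d.shape[1]]
    P=np.stack([(u-cx)/f*d,(v-cy)/f*d,d],-1)
    return P@W[:3,:3].T+W[:3,3]
def ray(px,z,f,cx,cy,W):
    r=W[:3,:3]@np.array([(px[0]-cx)/f,(px[1]-cy)/f,1]); c=W[:3,3]
    return c+r*(z-c[2])/r[2]
def save(n,im): cv2.imwrite(f"pics/{n}.png",im[:,:,::-1])
E
python3 - <<'E'
from h import *
print(ctrl.get_obs())
np.set_printoptions(precision=3,suppress=True)
for n in("top","scene"):
    im,d,f,cx,cy,W=cam(n); save(n,im); P=cloud(d,f,cx,cy,W); np.save(f"pics/{n}.npy",P)
    print(n,W[:3,3],W[:3,2],f,cx,cy)
    for l in("dispenser","jar","handle","cover"):
        for s in ctrl.spot_in(n,l)[:4]: b=s["bbox"]; print(l,np.round(b),s["score"],P[int(min(399,b[1])),int(min(639,b[0]))])
    for l,z in(("dispenser",0),("jar",0),("bay",.012),("handle",.2)):
        for s in ctrl.place_of(n,l)[:4]: c=s["centre"]; print('pl',l,np.round(c),s["score"],ray(c,z,f,cx,cy,W))
E
```

```text
{'time_s': 0.0, 'qpos': array([ 1.10741591e+00,  3.00519327e-01,  1.52160492e+00,  5.83941793e-06,
        1.32067432e+00, -6.65880497e-02]), 'joint_vel': array([ 0.00050137,  0.00014358, -0.00189106, -0.00097978,  0.00015463,
       -0.00088382]), 'tau': array([-1.33358819e-03, -5.31824470e+01, -3.52719426e+01,  7.06800004e-02,
        2.45752058e-02, -8.07385049e-05]), 'ee_pos': array([0.2124297 , 0.50703062, 0.20484979]), 'eef_rot': array([-3.14150677e+00,  1.20286787e-03,  1.17400257e+00]), 'force': array([ 0.86832177, -0.36817134, -0.18456005]), 'moment': array([-0.01309013, -0.00768641,  0.02162022]), 'grip_width': 0.094119377246161}
top [0.406 0.169 1.   ] [ 0.083 -0.016 -0.996] 374.85593784361464 323.1451803448442 200.90950459243746
dispenser [235. 213.  31.  31.] 0.98 [0.458 0.375 0.056]
dispenser [243. 271.  53.  49.] 0.84 [0.313 0.348 0.078]
dispenser [189. 214.  29.  10.] 0.59 [0.456 0.492 0.048]
jar [271. 147.  27.  28.] 0.57 [0.622 0.286 0.075]
handle [468. 117. 119.  34.] 0.6 [ 0.667 -0.176  0.17 ]
cover [467. 121. 118.  31.] 0.96 [ 0.656 -0.172  0.174]
pl dispenser [1
[... 309 characters left out ...]
132  0.453 -0.882] 364.229771817343 318.3411054282283 199.10748264069548
dispenser [238. 166.  40.  53.] 0.61 [0.309 0.316 0.075]
dispenser [280. 112.  12.  30.] 0.59 [0.45  0.487 0.041]
dispenser [291. 144.  37.  28.] 0.56 [0.452 0.368 0.047]
jar [364. 157.  29.  35.] 0.91 [0.613 0.263 0.071]
handle [480. 323. 105. 149.] 0.88 [ 0.661 -0.181  0.171]
cover [481. 326. 104. 145.] 0.66 [ 0.66  -0.187  0.171]
pl dispenser [240. 171.] 0.77 [0.306 0.349 0.   ]
pl dispenser [293. 151.] 0.74 [0.457 0.375 0.   ]
pl dispenser [282. 115.] 0.68 [ 0.458  0.507 -0.   ]
pl jar [361. 162.] 0.86 [0.626 0.291 0.   ]
pl bay [408. 352.] 0.9 [ 0.564 -0.189  0.012]
pl handle [490. 312.] 0.88 [ 0.672 -0.172  0.2  ]
```

View pics/top.png

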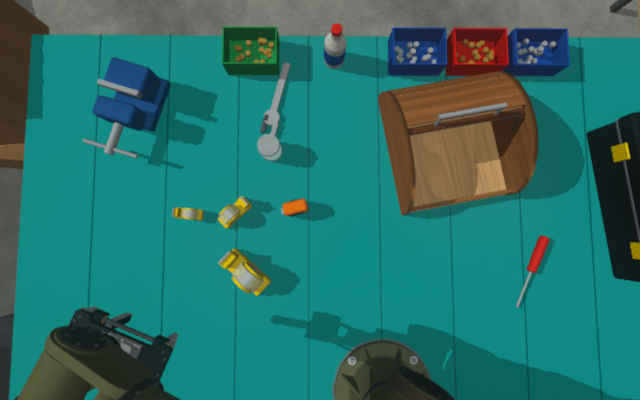

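View pics/scene.png

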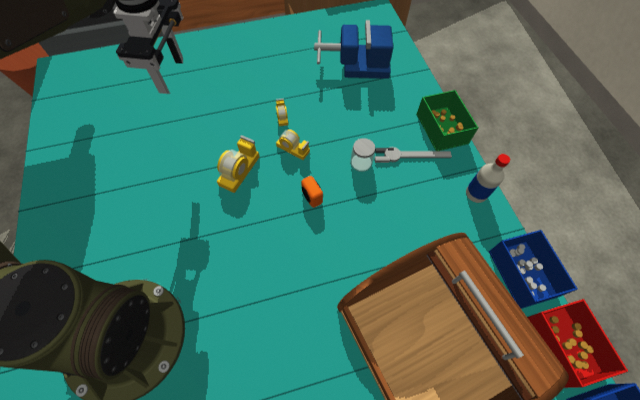

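Three candidates in the top picture: large (243,271) about 78 mm high, middle (235,213) about 56 mm, small (189,214) about 48 mm. The middle one fits the 58 mm height. Next: measure it and the tidy, and confirm in a crop.

```bash
python3 - <<'E'
from h import *
np.set_printoptions(precision=4,suppress=True)
for n in("top","scene"):
    P=np.load(f"pics/{n}.npy"); im=cv2.imread(f"pics/{n}.png")
    for nm,(x0,x1,y0,y1) in dict(mid=(.38,.52,.31,.435),small=(.40,.52,.445,.56),big=(.22,.40,.26,.44)).items():
        m=(P[...,2]>.006)&(P[...,0]>x0)&(P[...,0]<x1)&(P[...,1]>y0)&(P[...,1]<y1)
        Q=P[m]
        r=cv2.minAreaRect(Q[:,:2].astype(np.float32)); print(n,nm,len(Q),"zmax",np.percentile(Q[:,2],98),r)
        if nm=="mid":
            for a,b in((.006,.02),(.02,.045),(.045,.07)):
                q=Q[(Q[:,2]>a)&(Q[:,2]<b)]; 
                if len(q)>5: print("  slab",a,len(q),q.mean(0),cv2.minAreaRect(q[:,:2].astype(np.float32)))
    # handle bar: grey, bright
    I=im.astype(int); sat=I.max(-1)-I.min(-1)
    m=(sat<30)&(I.max(-1)>110)&(P[...,2]>.14)&(P[...,0]>.55)&(abs(P[...,1]+.18)<.15)
    Q=P[m]; print("handle",len(Q),Q.mean(0),Q.min(0),Q.max(0)); c,s,v=np.linalg.svd(Q-Q.mean(0)); print(v[0], np.arctan2(-v[0][0],v[0][1]) )
t=cv2.imread("pics/top.png")[185:305,160:320]; s=cv2.imread("pics/scene.png")[90:210,200:360]
cv2.imwrite("pics/crop.png",cv2.resize(np.vstack([t,s]),None,fx=2.5,fy=2.5,interpolation=cv2.INTER_CUBIC))
E
```

```text
top mid 572 zmax 0.061022454825827625 ((0.45950278639793396, 0.3534555435180664), (0.12213046103715897, 0.1168658658862114), 66.3685073852539)
  slab 0.006 131 [0.4591 0.3725 0.0154] ((0.45950278639793396, 0.3534555435180664), (0.12213046103715897, 0.1168658658862114), 66.3685073852539)
  slab 0.02 128 [0.462  0.374  0.0326] ((0.46074792742729187, 0.3835374414920807), (0.03545818105340004, 0.08747150748968124), 42.19941711425781)
  slab 0.045 313 [0.4603 0.3838 0.0537] ((0.4644163250923157, 0.38029760122299194), (0.03643624112010002, 0.07697297632694244), 42.04628372192383)
top small 341 zmax 0.047899879066237584 ((0.45443713665008545, 0.48985034227371216), (0.11257724463939667, 0.09093326330184937), 24.18623924255371)
top big 2795 zmax 0.5338444471359263 ((0.30781176686286926, 0.35300785303115845), (0.1726597547531128, 0.18023240566253662), 2.387024402618408)
handle 295 [ 0.6686 -0.1681  0.2145] [ 0.6526 -0.2431  0.2108] [ 0.6868 -0.0945  0.2179]
[-0.1815  0.9834  0.0044] 0.1825109567850683
scene mid 572 zmax 0.058078687306491315 ((0.45802581310272217, 0.3801746368408203), (0.038545
[... 224 characters left out ...]
7 0.3651 0.0344] ((0.46080851554870605, 0.37704163789749146), (0.03771699219942093, 0.07862582802772522), 43.287498474121094)
  slab 0.045 226 [0.4563 0.3785 0.052 ] ((0.46240997314453125, 0.375948965549469), (0.03773012384772301, 0.07509176433086395), 42.01367950439453)
scene small 247 zmax 0.044966943437625466 ((0.45439282059669495, 0.4996732473373413), (0.07061747461557388, 0.027606099843978882), 84.36687469482422)
scene big 1410 zmax 0.08349417817923482 ((0.26778003573417664, 0.37976062297821045), (0.129853755235672, 0.15008264780044556), 48.7856330871582)
handle 498 [ 0.6659 -0.1759  0.2132] [ 0.6487 -0.2459  0.2094] [ 0.6816 -0.0986  0.2168]
[ 0.1817 -0.9834  0.001 ] -2.958897296392255
```

View pics/crop.png

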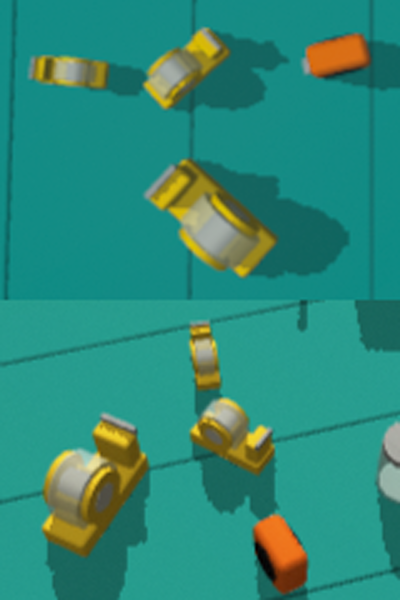

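Middle dispenser confirmed (about 90 x 36 mm, 58 mm high, hub at the -x,+y end, in both views). Now a helper for "how far to go", then move above it.

```bash
cat >> h.py <<'E'
def go(pos,yaw,tilt=0):
    """remaining shift (cm, current tool axes) and turn (rotvec, tool axes) to a tool-down pose; tilt about tool y"""
    o=ctrl.get_obs(); A=R.from_euler('xyz',o["eef_rot"]); B=R.from_euler('xyz',[np.pi,0,yaw])*R.from_euler('y',tilt)
    print("t",round(o["time_s"],2),"pos",np.round(o["ee_pos"],4),"shift",np.round(A.inv().apply(np.array(pos)-o["ee_pos"])*100,2),"turn",np.round((A.inv()*B).as_rotvec(),3),
      "in target axes",np.round(B.inv().apply(np.array(pos)-o["ee_pos"])*100,2),"F",np.round(o["force"],1),"w",round(o["grip_width"],4),"q6",round(o["qpos"][5],2))
HUB=np.array([.451,.387]); Y0=.733
BAY=np.array([.562,-.1885]); BY=.1825; X=np.array([np.cos(BY),np.sin(BY)])
E
python3 -c "
from h import *
go([*HUB,.14],Y0)"
```

```text
t 0.9 pos [0.2125 0.5072 0.2054] shift [-1.87 26.64  6.54] turn [0.    0.    0.441] in target axes [ 9.68 24.89  6.54] F [-0.4  0.6 -0.6] w 0.0941 q6 -0.07
```

```bash
python3 -m inch '[-0.3,4.44,0.5,0,0,0,0.7,-0.3,4.44,1,0,0,0,0.7,-0.3,4.44,1,0,0,0,0.7,-0.3,4.44,1,0,0,0,0.7,-0.3,4.44,1.5,0,0,0,0.7,-0.37,4.44,1.54,0,0,0,0.7,0,0,0,0,0,0.147,0.7,0,0,0,0,0,0.147,0.7,0,0,0,0,0,0.147,0.7,0,0,0,0,0,0,0.7,0,0,0,0,0,0,0.7]'
python3 - <<'E'
from h import *
go([*HUB,.015],Y0)
im,d,f,cx,cy,W=cam("wrist"); save("wrist1",im); P=cloud(d,f,cx,cy,W)
m=(d>0)&(P[...,2]>.008)&(P[...,2]<.07)&(P[...,0]>.38)&(P[...,0]<.53)&(P[...,1]>.31)&(P[...,1]<.44)
Q=P[m]
for a,b in((.008,.02),(.02,.045),(.045,.07),(.008,.07)):
    q=Q[(Q[:,2]>a)&(Q[:,2]<b)]; print(a,len(q),cv2.minAreaRect(q[:,:2].astype(np.float32)) if len(q)>5 else '')
E
```

```text
time_s: 2.28
ee_pos: [0.451, 0.3871, 0.14]
eef_rot: [3.142, 0.0, 0.736]
force: [0.0, -0.0, -0.0]
grip_width: 0.066
t 2.27 pos [0.451  0.3871 0.14  ] shift [-0.00e+00  1.00e-02  1.25e+01] turn [0.    0.    0.003] in target axes [-0.00e+00  1.00e-02  1.25e+01] F [ 0. -0. -0.] w 0.066 q6 -0.09
0.008 914 ((0.4575808048248291, 0.38470321893692017), (0.03579246997833252, 0.0882018655538559), 42.563087463378906)
0.02 1207 ((0.4601345956325531, 0.38274088501930237), (0.03591475635766983, 0.07649388909339905), 43.762413024902344)
0.045 2196 ((0.46184515953063965, 0.37982630729675293), (0.035851527005434036, 0.07700023055076599), 41.8967170715332)
0.008 4317 ((0.4578496515750885, 0.3842754065990448), (0.035975150763988495, 0.08919572830200195), 42.563087463378906)
```

View pics/wrist1.png

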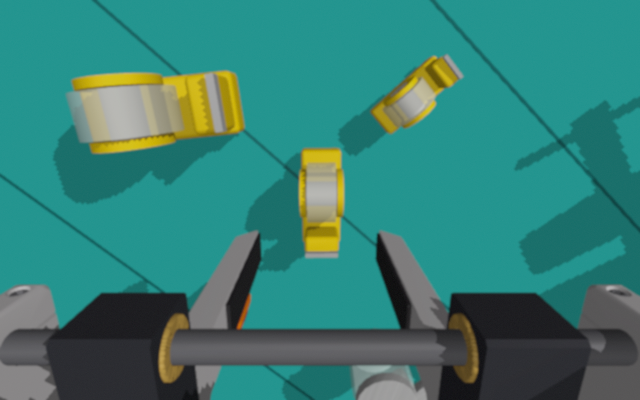

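The wrist view shows the middle dispenser (321,200) lined up between the fingers, the large one at left (155,110), the small one at upper right, and the jar lid at (385,385), clear of the fingers. Descend and grip.

```bash
python3 -m inch '[0.2,-0.3,2.5,0,0,0,0.7,0,0,4,0,0,0,0.7,0,0,3,0,0,0,0.7,0,0,2,0,0,0,0.7,0,0,1,0,0,0,0.7,0,0,0,0,0,0,0.7,0,0,0,0,0,0,0,0,0,0,0,0,0,0,0,0,0,0,0,0,0,0,0,0,0,0,0,0,0,0,0,0,0,0,0]' 25
python3 -c "
from h import *
go([*HUB,.02],Y0)"
```

```text
time_s: 3.7
ee_pos: [0.4507, 0.3908, 0.0154]
eef_rot: [3.142, -0.001, 0.733]
force: [-1.4, -0.5, 3.7]
grip_width: 0.0358
t 3.7 pos [0.4507 0.3908 0.0154] shift [-0.23  0.3  -0.46] turn [ 0.    -0.001  0.   ] in target axes [-0.23  0.3  -0.46] F [-1.4 -0.5  3.7] w 0.0358 q6 -0.08
```

```bash
python3 -m inch '[0,0,-2,0,0,0,0,0,0,-4,0,0,0,0,0,0,-5,0,0,0,0,0,0,-5,0,0,0,0,0,0,-4,0,0,0,0,0,0,-1,0,0,0,0,0,0,0,0,0,-0.17,0,0,0,0,0,0,-0.17,0,0,0,0,0,0,-0.17,0,0,0,0,0,0,-0.17,0,0,0,0,0,0,-0.17,0,0,0,0,0,0,-0.17,0,0,0,0,0,0,0,0]'
python3 -c "
from h import *
go([*(BAY-.01*X),.225],BY+np.pi/2)"
```

```text
time_s: 5.32
ee_pos: [0.4501, 0.3903, 0.2238]
eef_rot: [-3.14, 0.001, 1.752]
force: [0.3, 0.2, -1.1]
grip_width: 0.0357
t 5.33 pos [0.4501 0.3903 0.2238] shift [-58.95  -0.42  -0.07] turn [-0.002  0.001 -0.001] in target axes [-58.95  -0.5   -0.12] F [ 0.3  0.2 -1.1] w 0.0357 q6 -1.1
```

```bash
python3 -m inch '[-2,0,0,0,0,0,0,-4,0,0,0,0,0,0,-5,0,0,0,0,0,0,-5,0,0,0,0,0,0,-5,0,0,0,0,0,0,-5,0,0,0,0,0,0,-5,0,0,0,0,0,0,-5,0,0,0,0,0,0,-5,0,0,0,0,0,0,-5,0,0,0,0,0,0,-5,-0.4,0,0,0,0,0,-4,0,0,0,0,0,0,-3,0,0,0,0,0,0,-1,0,0,0,0,0,0,0,0,0,0,0,0,0,0,0,0,0,0,0,0]'
python3 - <<'E'
from h import *
go([*(BAY-.01*X),.029],BY+np.pi/2)
im,d,f,cx,cy,W=cam("wrist"); im2=cam("scene")[0]; save("place",np.vstack([cv2.resize(im,(480,300)),cv2.resize(im2,(480,300))]))
E
```

```text
time_s: 7.32
ee_pos: [0.5533, -0.1895, 0.2251]
eef_rot: [3.142, -0.0, 1.753]
force: [-0.0, 0.5, -1.2]
grip_width: 0.0359
t 7.33 pos [ 0.5533 -0.1895  0.2251] shift [-0.06 -0.13 19.61] turn [ 0. -0. -0.] in target axes [-0.06 -0.13 19.61] F [-0.   0.5 -1.2] w 0.0359 q6 -2.15
```

View pics/place.png

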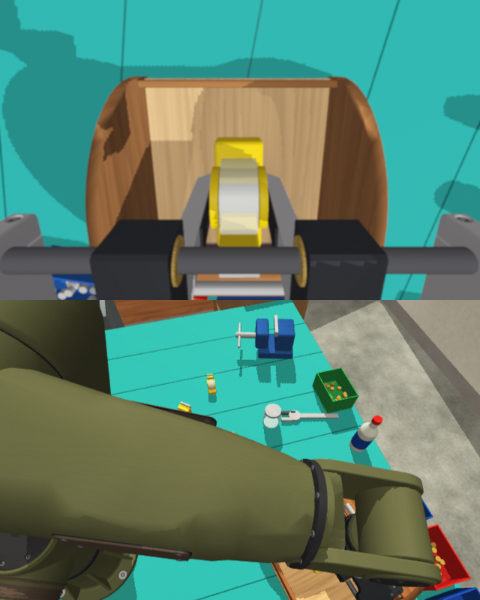

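The dispenser hangs centred between the cheeks above the floor, with its cutter towards the back near the handle (wrist view, about (238,200)). Lower it.

```bash
python3 -m inch '[0,0,2,0,0,0,0,0,0,4,0,0,0,0,0,0,4,0,0,0,0,0,0,4,0,0,0,0,0,0,3,0,0,0,0,0,0,1.5,0,0,0,0,0,0,0.6,0,0,0,0,0,0,0.3,0,0,0,0,0,0,0.2,0,0,0,0,0,0,0,0,0,0,0]'
python3 -c "
from h import *
go([*(BAY-.01*X),.0274],BY+np.pi/2)"
```

```text
time_s: 8.68
ee_pos: [0.5537, -0.1904, 0.0295]
eef_rot: [3.141, 0.0, 1.753]
force: [0.6, -0.9, -2.3]
grip_width: 0.0362
t 8.68 pos [ 0.5537 -0.1904  0.0295] shift [ 0.04 -0.15  0.21] turn [ 0.001  0.    -0.   ] in target axes [ 0.04 -0.15  0.21] F [ 0.6 -0.9 -2.3] w 0.0362 q6 -2.15
```

Not in contact yet (the force is only the weight); lower another 2 mm, then release.

```bash
python3 -m inch '[0,0,0.1,0,0,0,0,0,0,0.1,0,0,0,0,0,0,0,0,0,0,0]'; python3 -m inch '[0,0,0,0,0,0,0.2,0,0,0,0,0,0,0.5,0,0,0,0,0,0,0.6,0,0,0,0,0,0,0.6,0,0,0,0,0,0,0.6,0,0,0,0,0,0,0.6,0,0,-1,0,0,0,0.6,0,0,-3,0,0,0,0.6,0,0,-5,0,0,0,0.6,0,0,-5,0,0,0,0.6,0,0,-4,0,0,0,0.6,0,0,-3.5,0,0,0,0.6,0,0,-2,0,0,0,0.6,0,0,0,0,0,0,0.6]'
python3 - <<'E'
from h import *
im,d,f,cx,cy,W=cam("wrist"); save("rel",im); P=cloud(d,f,cx,cy,W)
m=(d>0)&(P[...,2]>.025)&(im[...,0]>im[...,2]+60)
B=np.stack([(P[...,:2]-BAY)@X,(P[...,:2]-BAY)@np.array([-X[1],X[0]]),P[...,2]],-1)
m=(d>0)&(B[...,2]>.02)&(B[...,2]<.09)&(abs(B[...,1])<.08)&(B[...,0]>-.06)&(B[...,0]<.1)
q=B[m]; print(len(q),q.min(0),q.max(0),np.percentile(q,[2,98],0))
H=BAY+.105*X-.0*X; go([*H,.26],BY)
E
```

```text
time_s: 9.05
ee_pos: [0.5536, -0.1904, 0.0274]
eef_rot: [3.141, 0.0, 1.753]
force: [-1.9, 0.9, 3.6]
grip_width: 0.0361
time_s: 10.8
ee_pos: [0.5538, -0.1905, 0.2639]
eef_rot: [3.139, 0.002, 1.753]
force: [-0.2, -0.1, -0.5]
grip_width: 0.0564
2331 [-0.04358111 -0.01787681  0.02001614] [0.0457891  0.01855117 0.07136724] [[-0.04201777 -0.01663274  0.02678002]
 [ 0.04340187  0.01746408  0.06952799]]
t 10.85 pos [ 0.5534 -0.1903  0.2623] shift [ 0.03 11.37  0.24] turn [ 1.00e-03 -0.00e+00  1.57e+00] in target axes [11.37 -0.02  0.23] F [ 0.9  0.  -0.1] w 0.056 q6 -2.15
```

View pics/rel.png

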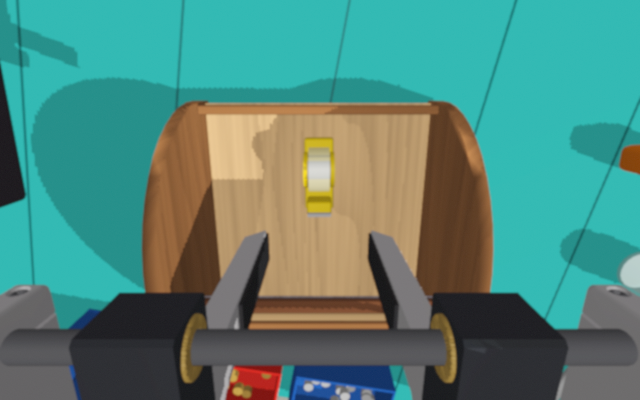

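The dispenser stands upright and free (319,175): its top is 70 mm above the bench (12 + 58), it spans -43 to +45 mm in bay x, and it is clear of both walls. Turn for the handle.

```bash
python3 -m inch '[0,0,-1,0,0,0.157,0.6,0,0,0,0,0,0.157,0.6,0,0,0,0,0,0.157,0.6,0,0,0,0,0,0.157,0.6,0,0,0,0,0,0.157,0.6,0,0,0,0,0,0.157,0.6,0,0,0,0,0,0.157,0.6,0,0,0,0,0,0.157,0.6,0,0,0,0,0,0.157,0.6,0,0,0,0,0,0.157,0.6,0,0,0,0,0,0,0.6]'
python3 - <<'E'
from h import *
im,d,f,cx,cy,W=cam("top"); P=cloud(d,f,cx,cy,W); save("top2",im)
for n in("wrist",):
    im,d,f,cx,cy,W=cam(n); P=cloud(d,f,cx,cy,W); save("w3",im)
    B=np.stack([(P[...,:2]-BAY)@X,(P[...,:2]-BAY)@np.array([-X[1],X[0]]),P[...,2]],-1)
    m=(d>0)&(B[...,2]>.195)&(B[...,2]<.225)&(abs(B[...,1])<.09)&(B[...,0]>.07)&(B[...,0]<.14)
    q=B[m]; print(n,len(q)); 
    if len(q)>20: print(q.mean(0),np.percentile(q,[2,98],0))
go([*(BAY+.105*X),.26],BY)
E
```

```text
time_s: 12.22
ee_pos: [0.5532, -0.1902, 0.2709]
eef_rot: [-3.141, 0.001, 0.184]
force: [0.2, -0.4, -0.1]
grip_width: 0.0564
wrist 3308
[0.10446876 0.00968284 0.21068764] [[ 0.10036962 -0.06373096  0.19913341]
 [ 0.11094379  0.07167458  0.21361387]]
t 12.32 pos [ 0.5533 -0.1903  0.2713] shift [11.39  0.03  1.12] turn [-0.001  0.001  0.004] in target axes [11.39 -0.02  1.13] F [1.2 0.1 0.3] w 0.0562 q6 -0.58
```

```bash
python3 -m inch '[2,0,0,0,0,0,0.6,4,0,0,0,0,0,0.6,3.4,-0.3,0,0,0,0,0.6,2,0,0,0,0,0,0.6,0,0,1,0,0,0,0.6,0,0,3,0,0,0,0.6,0,0,2.5,0,0,0,0.6,0,0,1.3,0,0,0,0.6,0,0,0,0,0,0,0.6,0,0,0,0,0,0,0,0,0,0,0,0,0,0,0,0,0,0,0,0,0,0,0,0,0,0,0,0,0,0,0,0,0,0,0]' 30
python3 - <<'E'
from h import *
go([*(BAY+.105*X),.193],BY)
o=ctrl.get_obs(); p=o["ee_pos"]
bx=(p[:2]-BAY)@X; print("bay x",bx,"phi from z",bx)
# path plan: phi=q+.349 ; bar = (75-190cos, 8+190 sin)+bay z 12; tool tilt tl outward linear
phi0=np.pi-np.arctan2(p[2]+.015-.020,bx-.075); print("phi0",phi0,"q",phi0-.349)
E
```

```text
time_s: 14.08
ee_pos: [0.6652, -0.1666, 0.1942]
eef_rot: [3.141, -0.001, 0.183]
force: [-0.3, -0.3, -0.1]
grip_width: 0.0106
t 14.07 pos [ 0.6652 -0.1666  0.1942] shift [-0.05  0.28  0.12] turn [ 0.    -0.001  0.001] in target axes [-0.05  0.28  0.12] F [-0.3 -0.3 -0.1] w 0.0106 q6 -0.48
bay x 0.1054838274787452 phi from z 0.1054838274787452
phi0 1.7305283633276418 q 1.3815283633276418
```

Pinched on the bar (10.6 mm). Work out the arc increments.

```bash
cat > arc.py <<'E'
from h import *
import sys
def plan(phi1,tl1,n,d=.0136,phi0=None):
    o=ctrl.get_obs(); A=R.from_euler('xyz',o["eef_rot"]); z=A.apply([0,0,1]); Z=np.array([z[:2]@X,z[2]])
    p=o["ee_pos"]; g=np.array([(p[:2]-BAY)@X,p[2]])-d*Z; tl0=np.arctan2(Z[0],-Z[1])
    phi=np.pi-np.arctan2(g[1]-.020,g[0]-.075); print("t",round(o["time_s"],2),"phi",round(phi,3),"q",round(phi-.349,3),"r",round(np.hypot(g[1]-.02,g[0]-.075),4),"tilt",round(tl0,3),"F",np.round(o["force"],1),"w",round(o["grip_width"],4))
    cur=np.array([(p[:2]-BAY)@X,p[2]]); t=tl0
    for s in np.linspace(0,1,n+1)[1:]:
        f=phi+(phi1-phi)*s; t1=tl0+(tl1-tl0)*s
        T=np.array([.075-.19*np.cos(f),.020+.19*np.sin(f)])+d*np.array([np.sin(t1),-np.cos(t1)])
        D=T-cur; print([round(100*(D[0]*np.cos(t)+D[1]*np.sin(t)),2),0,round(100*(D[0]*np.sin(t)-D[1]*np.cos(t)),2),0,round(t1-t,3),0,0],end=" ")
        cur=T;t=t1
    print()
plan(*map(float,sys.argv[1:3]),int(sys.argv[3]))
E
python3 arc.py 0.95 0.2 14
```

```text
t 14.07 phi 1.732 q 1.383 r 0.1903 tilt 0.001 F [-0.3 -0.3 -0.1] w 0.0106
[np.float64(-1.04), 0, np.float64(-0.11), 0, np.float64(0.014), 0, 0] [np.float64(-1.04), 0, np.float64(-0.1), 0, np.float64(0.014), 0, 0] [np.float64(-1.04), 0, np.float64(-0.05), 0, np.float64(0.014), 0, 0] [np.float64(-1.04), 0, np.float64(-0.01), 0, np.float64(0.014), 0, 0] [np.float64(-1.04), 0, np.float64(0.03), 0, np.float64(0.014), 0, 0] [np.float64(-1.04), 0, np.float64(0.08), 0, np.float64(0.014), 0, 0] [np.float64(-1.03), 0, np.float64(0.12), 0, np.float64(0.014), 0, 0] [np.float64(-1.03), 0, np.float64(0.17), 0, np.float64(0.014), 0, 0] [np.float64(-1.02), 0, np.float64(0.21), 0, np.float64(0.014), 0, 0] [np.float64(-1.01), 0, np.float64(0.25), 0, np.float64(0.014), 0, 0] [np.float64(-1.0), 0, np.float64(0.3), 0, np.float64(0.014), 0, 0] [np.float64(-0.99), 0, np.float64(0.34), 0, np.float64(0.014), 0, 0] [np.float64(-0.97), 0, np.float64(0.38), 0, np.float64(0.014), 0, 0] [np.float64(-0.95), 0, np.float64(0.42), 0, np.float64(0.014), 0, 0]
```

```bash
python3 -m inch '[-1.04,0,-0.11,0,0.014,0,0,-1.04,0,-0.1,0,0.014,0,0,-1.04,0,-0.05,0,0.014,0,0,-1.04,0,-0.01,0,0.014,0,0,-1.04,0,0.03,0,0.014,0,0,-1.04,0,0.08,0,0.014,0,0,-1.03,0,0.12,0,0.014,0,0]'; sed -i 's/print(\[round/print([float(v) for v in [round/; s/0,0\],end/0,0]],end/' arc.py; python3 arc.py 0.9 0.2 8
```

```text
time_s: 14.95
ee_pos: [0.5946, -0.1796, 0.1927]
eef_rot: [3.141, -0.102, 0.183]
force: [4.3, 2.0, 4.6]
grip_width: 0.0112
t 14.95 phi 1.345 q 0.996 r 0.1911 tilt 0.102 F [4.3 2.  4.6] w 0.0112
[-1.01, 0.0, 0.27, 0.0, 0.012, 0.0, 0.0] [-1.02, 0.0, 0.2, 0.0, 0.012, 0.0, 0.0] [-1.01, 0.0, 0.25, 0.0, 0.012, 0.0, 0.0] [-1.0, 0.0, 0.29, 0.0, 0.012, 0.0, 0.0] [-0.99, 0.0, 0.34, 0.0, 0.012, 0.0, 0.0] [-0.97, 0.0, 0.38, 0.0, 0.012, 0.0, 0.0] [-0.95, 0.0, 0.42, 0.0, 0.012, 0.0, 0.0] [-0.93, 0.0, 0.46, 0.0, 0.012, 0.0, 0.0]
```

```bash
python3 -m inch '[-1.01,0,0.27,0,0.012,0,0,-1.02,0,0.2,0,0.012,0,0,-1.01,0,0.25,0,0.012,0,0,-1,0,0.29,0,0.012,0,0,-0.99,0,0.34,0,0.012,0,0,-0.97,0,0.38,0,0.012,0,0,-0.95,0,0.42,0,0.012,0,0,-0.93,0,0.46,0,0.012,0,0]'; python3 arc.py 0.36 0.35 10
```

```text
time_s: 15.95
ee_pos: [0.5204, -0.1933, 0.1542]
eef_rot: [-3.141, -0.195, 0.183]
force: [5.2, 2.9, 0.8]
grip_width: 0.0113
t 15.95 phi 0.89 q 0.541 r 0.1899 tilt 0.195 F [5.2 2.9 0.8] w 0.0113
[-0.86, 0.0, 0.48, 0.0, 0.016, 0.0, 0.0] [-0.84, 0.0, 0.53, 0.0, 0.016, 0.0, 0.0] [-0.82, 0.0, 0.56, 0.0, 0.016, 0.0, 0.0] [-0.8, 0.0, 0.59, 0.0, 0.016, 0.0, 0.0] [-0.77, 0.0, 0.62, 0.0, 0.016, 0.0, 0.0] [-0.75, 0.0, 0.65, 0.0, 0.016, 0.0, 0.0] [-0.72, 0.0, 0.68, 0.0, 0.016, 0.0, 0.0] [-0.7, 0.0, 0.7, 0.0, 0.016, 0.0, 0.0] [-0.67, 0.0, 0.73, 0.0, 0.016, 0.0, 0.0] [-0.64, 0.0, 0.76, 0.0, 0.016, 0.0, 0.0]
```

```bash
python3 -m inch '[-0.86,0,0.48,0,0.016,0,0,-0.84,0,0.53,0,0.016,0,0,-0.82,0,0.56,0,0.016,0,0,-0.8,0,0.59,0,0.016,0,0,-0.77,0,0.62,0,0.016,0,0,-0.75,0,0.65,0,0.016,0,0,-0.72,0,0.68,0,0.016,0,0,-0.7,0,0.7,0,0.016,0,0,-0.67,0,0.73,0,0.016,0,0]'; python3 arc.py 0.34 0.36 4
```

```text
time_s: 17.08
ee_pos: [0.4687, -0.203, 0.0831]
eef_rot: [3.141, -0.339, 0.183]
force: [5.7, 3.2, 0.9]
grip_width: 0.0111
t 17.07 phi 0.412 q 0.063 r 0.1898 tilt 0.339 F [5.7 3.2 0.9] w 0.0111
[-0.24, 0.0, 0.24, 0.0, 0.005, 0.0, 0.0] [-0.22, 0.0, 0.25, 0.0, 0.005, 0.0, 0.0] [-0.22, 0.0, 0.26, 0.0, 0.005, 0.0, 0.0] [-0.21, 0.0, 0.26, 0.0, 0.005, 0.0, 0.0]
```

Continue into the stop gently, watching the force.

```bash
python3 -m inch '[-0.24,0,0.24,0,0,0,0,-0.22,0,0.25,0,0,0,0,-0.22,0,0.26,0,0,0,0]'; python3 -m inch '[-0.2,0,0.26,0,0,0,0]'; python3 -m inch '[-0.1,0,0.13,0,0,0,0,0,0,0,0,0,0,0]';  python3 arc.py 0.34 0.34 2
```

```text
time_s: 17.45
ee_pos: [0.465, -0.2037, 0.0741]
eef_rot: [-3.142, -0.338, 0.183]
force: [1.4, 2.4, 3.0]
grip_width: 0.0114
time_s: 17.58
ee_pos: [0.4651, -0.204, 0.0729]
eef_rot: [3.141, -0.341, 0.183]
force: [-6.3, 9.5, 39.4]
grip_width: 0.0111
time_s: 17.82
ee_pos: [0.4653, -0.2045, 0.0725]
eef_rot: [3.139, -0.343, 0.184]
force: [-5.2, 10.0, 34.4]
grip_width: 0.011
t 17.82 phi 0.353 q 0.004 r 0.1892 tilt 0.343 F [-5.2 10.  34.4] w 0.011
[-0.14, 0.0, 0.04, 0.0, -0.001, 0.0, 0.0] [-0.08, 0.0, 0.09, 0.0, -0.001, 0.0, 0.0]
```

The stop is reached (35 N upward, q about 0). Open and back off along the tool axis.

```bash
python3 -m inch '[0,0,0,0,0,0,0.3,0,0,0,0,0,0,0.45,0,0,0,0,0,0,0.45,0,0,0,0,0,0,0.45,0,0,-1,0,0,0,0.45,0,0,-3,0,0,0,0.45,0,0,-5,0,0,0,0.45,0,0,-5,0,0,0,0.45,0,0,-4,0,0,0,0.45,-3,3,-2,0,0,0,0.45,-4,-4,0,0,0,0,0.45,0,-5,0,0,0,0,0.45,0,-6,0,0,0,0,0.45,0,-6,0,0,0,0,0.45,0,-6,0,0,0,0,0.45,0,-5,0,0,0,0,0.45,0,-2,0,0,0,0,0.45,0,0,0,0,0,0,0.45]'
python3 - <<'E'
from h import *
np.set_printoptions(precision=3,suppress=True)
out=[]
for n in("top","scene"):
    im,d,f,cx,cy,W=cam(n); P=cloud(d,f,cx,cy,W); out.append(cv2.resize(im,(480,300)))
    B=np.stack([(P[...,:2]-BAY)@X,(P[...,:2]-BAY)@np.array([-X[1],X[0]]),P[...,2]],-1)
    I=im.astype(int); sat=I.max(-1)-I.min(-1)
    m=(d>0)&(sat<35)&(I.max(-1)>90)&(B[...,2]>.06)&(B[...,2]<.13)&(abs(B[...,1])<.075)&(B[...,0]<-.05)&(B[...,0]>-.14)
    q=B[m]; print(n,len(q), (np.median(q,0),np.percentile(q[:,2],95)) if len(q) else '')
    print([ (np.round(ray(s["centre"],0,f,cx,cy,W),3),s["score"]) for s in ctrl.place_of(n,"jar")[:2]])
save("final",np.vstack(out)); o=ctrl.get_obs(); print(o["time_s"],o["ee_pos"],o["force"])
E
```

```text
time_s: 20.08
ee_pos: [0.2821, 0.0569, 0.2355]
eef_rot: [3.141, -0.336, 0.187]
force: [0.6, 0.5, -0.9]
grip_width: 0.0422
top 366 (array([-0.098,  0.001,  0.09 ]), np.float64(0.09377938977443753))
[(array([0.631, 0.29 , 0.   ]), 0.97)]
scene 499 (array([-0.103,  0.02 ,  0.09 ]), np.float64(0.09249775105886017))
[(array([0.619, 0.286, 0.   ]), 0.8)]
20.275 [0.283 0.055 0.235] [-0.218  0.282  0.014]
```

View pics/final.png

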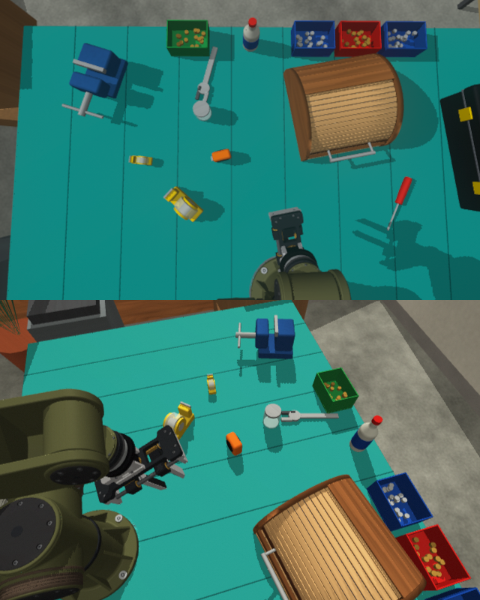

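Both views show the cover shut, with the bar at (350,153) in the top panel. The jar is upright at its old place and the arm is clear. Handing in.

```bash
python3 -c "
from station import ctrl
print(ctrl.hand_in())"
```

```text
the job is handed in; nothing more can be done
None
```

The middle-sized yellow dispenser is in the tidy and the slatted cover is rolled down to its stop. I handed in at about 20 s, with the arm clear of everything.

- **Dispenser:** After I let go, the wrist camera showed it upright on the floor, centred on the bay. Its top was 70 mm above the bench, which matches 12 + 58 mm. I could not see it again once the cover was shut.
- **Cover:** It met the stop at a joint value of about 0.004 rad, with about 39 N at the wrist. After I let go, the top of the bar measured 92 to 94 mm against 91 mm expected. I took the extra 1 to 3 mm as camera noise and did not push the cover down again.
- **Jar:** It is upright where it started. The top camera put it within 7 mm of its first position and the scene camera within 9 mm. I put this down to network scatter, since the arm went nowhere near it.

No check failed.

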